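# Put away the weights, eyepieces and dish after a microscopy session

## Task

The session is over: put the loose things away where each kind belongs. Stand the two steel knob weights in the weight case, the larger in the large well and the smaller in the small well; stand the two eyepieces in the eyepiece holder, one in each well, eyecups up; and lay the Petri dish flat inside the steel tray, lid up. Set each thing down rather than dropping it, and leave the beaker and the brown bottle standing where they are.

Things in the scene. Friction and masses are not known exactly. Their poses are not given: they have to be found in the camera images.
- weight_large: the larger of two loose polished steel knob weights (500 g): plain cylinder 38 mm in diameter and 52 mm high with a 24 mm knob on a neck, 72 mm high in all. Stands loose on the bench. Origin: centre of its underside, z up through the knob. Round, any yaw will do; grip the cylinder
- weight_small: the smaller of two loose polished steel knob weights (200 g): cylinder 28 mm in diameter and 39 mm high with an 18 mm knob on a neck, 56 mm high in all. Stands loose on the bench. Origin: centre of its underside, z up through the knob. Round, any yaw will do; grip the cylinder. (Two still smaller weights, 22 and 18 mm in diameter, are fixed in the case and stay there)
- eyepiece_a: microscope eyepiece, one of two alike: steel tube 30 mm in diameter up to 28 mm, then a black knurled ring 38 mm in diameter up to 48 mm (grip here), then a rubber eyecup 33 mm in diameter up to 58 mm, its height; about 0.08 kg. Stands loose on the bench, eyecup up. Origin: centre of its foot, z up through the eyecup. Round, any yaw will do
- eyepiece_b: microscope eyepiece, one of two alike: steel tube 30 mm in diameter up to 28 mm, then a black knurled ring 38 mm in diameter up to 48 mm (grip here), then a rubber eyecup 33 mm in diameter up to 58 mm, its height; about 0.08 kg. Stands loose on the bench, eyecup up. Origin: centre of its foot, z up through the eyecup. Round, any yaw will do
- petri_dish: closed Petri dish with straw-coloured agar: a flat clear disc 60 mm in diameter and 15 mm high, about 0.03 kg, rigid, to be gripped across its diameter. Lies loose on the bench, lid up. Origin: centre of its underside, z up
- weight_case: open wooden weight case with grey insert, fixed, 90 (x) by 180 mm (y), flat top 18 mm high. Along its y axis: large round well 54 mm across at x 0, y +46 mm; small well 44 mm across at x 0, y -14 mm; at y -60 mm (x -18, +20) two fixed little weights, tops 50 and 40 mm above the bench. Wells 12 mm deep, floor 6 mm above the bench. Origin: centre of its underside, z up
- eyepiece_holder: eyepiece holder, fixed: grey moulded block 80 mm (x) by 165 mm (y), flat top 18 mm high, with two equal round wells 46 mm in diameter (dark pad at the bottom) centred at x 0, y +38 mm and x 0, y -38 mm, 12 mm deep, their floor 6 mm above the bench. Origin: centre of its underside, z up
- dish_tray: shallow empty stainless-steel tray, fixed: 110 mm (x) by 180 mm (y) outside, rim 2 mm thick (a 4 mm bead on top) and 10 mm high, floor 2 mm above the bench. Origin: centre of its underside, z up
- beaker: small open glass beaker, 42 mm in diameter and 56 mm high, standing loose among the things; not part of the job. Origin: centre of its underside, z up
- bottle: small brown glass bottle with a black cap and a paper label, 42 mm in diameter and 68 mm high, standing loose among the things; not part of the job. Origin: centre of its underside, z up

How it is judged:
At the end, for the whole second after the job is handed in: Each weight stands in its own well of the case and one eyepiece in each well of the holder, within 11 mm of the well's centre along x and y, on its floor (3 mm), upright (0.1 rad); the dish lies lid up and flat (0.1 rad) on the tray's floor (3 mm) inside the rim; all at rest (below 0.02 m/s) (x of weight_large in the frame of weight_case between -0.011 and 0.011 m and y of weight_large in the frame of weight_case between 0.035 and 0.057 m and z of weight_large in the frame of weight_case between 0.003 and 0.009 m and angle between each of weight_large, weight_small, eyepiece_a, eyepiece_b, petri_dish's own z axis and vertical below 0.1 rad and linear speed of each of weight_large, weight_small, eyepiece_a, eyepiece_b, petri_dish below 0.02 m/s and x of weight_small in the frame of weight_case between -0.011 and 0.011 m and y of weight_small in the frame of weight_case between -0.025 and -0.003 m and z of weight_small in the frame of weight_case between 0.003 and 0.009 m and z of eyepiece_a in the frame of eyepiece_holder between 0.003 and 0.009 m and z of eyepiece_b in the frame of eyepiece_holder between 0.003 and 0.009 m and ((x of eyepiece_a in the frame of eyepiece_holder between -0.011 and 0.011 m and y of eyepiece_a in the frame of eyepiece_holder between 0.027 and 0.049 m and x of eyepiece_b in the frame of eyepiece_holder between -0.011 and 0.011 m and y of eyepiece_b in the frame of eyepiece_holder between -0.049 and -0.027 m) or (x of eyepiece_b in the frame of eyepiece_holder between -0.011 and 0.011 m and y of eyepiece_b in the frame of eyepiece_holder between 0.027 and 0.049 m and x of eyepiece_a in the frame of eyepiece_holder between -0.011 and 0.011 m and y of eyepiece_a in the frame of eyepiece_holder between -0.049 and -0.027 m)) and x of petri_dish in the frame of dish_tray between -0.03 and 0.03 m and y of petri_dish in the frame of dish_tray between -0.065 and 0.065 m and z of petri_dish in the frame of dish_tray between -0.001 and 0.005 m); the robot touches nothing.
It fails at once if one of the five things is dropped (falls freely, untouched by the fingers, at more than 0.6 m/s: about 18 mm of fall) ((linear speed of weight_large above 0.6 m/s and contact force between the fingers and weight_large below 0.02 N) or (linear speed of weight_small above 0.6 m/s and contact force between the fingers and weight_small below 0.02 N) or (linear speed of eyepiece_a above 0.6 m/s and contact force between the fingers and eyepiece_a below 0.02 N) or (linear speed of eyepiece_b above 0.6 m/s and contact force between the fingers and eyepiece_b below 0.02 N) or (linear speed of petri_dish above 0.6 m/s and contact force between the fingers and petri_dish below 0.02 N)).
It fails at once if the beaker is tipped over or shifted by more than 30 mm (angle between beaker's own z axis and vertical above 0.5 rad or distance of beaker from where it was at the start of the episode above 0.03 m).
It fails at once if the bottle is tipped over or shifted by more than 30 mm (angle between bottle's own z axis and vertical above 0.5 rad or distance of bottle from where it was at the start of the episode above 0.03 m).
It also fails if it takes over 128 s, if anything falls off the work surface, if the arm or the gripper's body presses on something with over 40 N, if the wrist force passes 120 N, or if a joint passes its speed limit or range.

## Robot

A 6-joint arm with a two-finger parallel gripper is mounted at the origin on the work surface. World frame = base frame: x ahead of the robot, y to its left, z up, the work surface at z = 0. Lengths are in m, angles in rad, forces in N, time in s.
With the tool pointing down it reaches from about 0.275 to 0.75 m from the base axis. Payload 10.2 kg.
Tool frame: the origin (TCP) lies at the very end of the fingers, on their centre line; the grasp point (between the pads) lies 19 mm behind it (grasp_offset is the distance from the TCP to the grasp point, in m); z points along the fingers, y is the line along which they close (so a half turn about z gives the same grasp; the last joint's range is limited). The gripper opens to 88 mm and grips with 3 to 60 N. Pads are 18 mm wide; open, the fingers measure 123 mm over their backs; the gripper's body (75 mm by 187 mm) begins 45 mm behind the grasp point.
Start: joints at [-1.484, 0.313, 1.498, -0, 1.331, -0.223], TCP at [0.16, -0.5, 0.239] pointing down, gripper open.
Joint ranges: [-2.94, 2.94], [-0.97, 2.17], [0.19, 2.56], [-1.23, 4.37], [0.02, 3.11], [-2.88, 2.88]. Speed limits (rad/s): [2.39, 2.39, 3.01, 3.14, 3.14, 3.14].

## Interface

Orientations are given as a unit quaternion [x, y, z, w].
In Python, from bench import state, read_camera, hand_in, grasp_offset gives the robot as it stands. The module is installed in compiled form; this text tells all that it offers.
- The arm moves only by the shell command python3 -m creep 'ROWS' [FORCE]. ROWS is JSON, a list of rows, each a list of 7 numbers: the shift along the tool's x, y, z in mm, then the turn, a rotation vector about the tool's x, y, z in rad, then the closure, from -1 (fully open) to 1 (shut). A call has 1 to 20 rows; each row is the pose to reach, as a shift and turn from the pose commanded when the call began, along the tool's axes at that moment; what a row does not reach only later rows make up. A row lasts 1/12 s, in which the tool goes at most 41.7 mm and 7.16 degrees, less where a joint would pass 70% of its speed; a pose out of reach is approached as far as the arm can. A call with a gripper value outside its range is refused whole. The fingers move at their own pace and stop on an object; FORCE is the grip in N (left out, the last holds). Time passes only in rows, so rows that repeat a pose let the fingers close. It gives the time, the measured TCP pose, the force, the opening and the grip force at its end, in the units of the state.
- state(): the state, without advancing time (a new reading comes with each control period).
- read_camera(name): name is "scene" or "top" or "wrist"; returns a dict with "img" (400x640x3 uint8, red, green, blue), "range_z" (400x640 float32, m along the optical axis (not along the pixel's ray), 0 where there is no reading), "mtx" (3x3 intrinsics, pixels), "rvec" (rotation vector, rad) and "tvec" (3), from world to camera coordinates, as OpenCV has them. Camera axes: x right, y down, z forward; pixel columns grow to the right and rows downward; lengths in m; the calibration is good to about 2 mm. A picture is of the moment at which its call begins.
- hand_in(): hands the job in; it is judged then, once.
The state is a dict: "t": time; "joints": joint angles; "dq": joint speeds; "joint_efforts": joint torques, N m; "tool_pos": TCP position; "orientation": TCP orientation; "ft_force": force on the tool from outside, world axes, zero at the start; "ft_torque": the same for the moment, N m; "width": finger opening in m; "grip_force": force on a finger pad.
Only numpy, scipy, OpenCV 4.12 (cv2) and the standard library are available. Lean on these libraries where they do the work, as an engineer would, in place of code of your own. Each camera call takes 0.05 s, during which the arm holds its last target. There are 200 camera calls.

## Working session

There is one attempt and no reset: what is moved stays moved. The work goes in short steps, Python scripts to look and compute and a shell command to move; the robot and the scene stay as the last step left them, time stands still between calls to the robot, and variables do not carry over. Pictures are saved under pics/ and viewed, at most 14 in all, crops included, and the job is handed in when it is done.

```bash
mkdir -p pics; python3 - <<'E'
from bench import *
import cv2
print(state(),grasp_offset)
for n in("top","scene"):
    c=read_camera(n);cv2.imwrite(f"pics/{n}0.png",c["img"][:,:,::-1]);print(n,c["mtx"],c["rvec"],c["tvec"])
E
```

```text
{'t': 0.0, 'joints': array([-1.48439610e+00,  3.13429300e-01,  1.49843177e+00, -2.13986957e-05,
        1.33097353e+00, -2.23369952e-01]), 'dq': array([-0.00043058,  0.0009323 , -0.00062684, -0.00080987,  0.00221587,
        0.00027199]), 'joint_efforts': array([-1.21037399e-03, -4.02213871e+01, -2.52273649e+01,  6.94118324e-02,
        3.52326350e-02, -9.48348975e-05]), 'tool_pos': array([ 0.16001794, -0.49976609,  0.23817366]), 'orientation': array([ 9.88028681e-01,  1.54269053e-01,  3.21268727e-05, -6.20229187e-04]), 'ft_force': array([-0.58245629,  0.41504781,  0.16889634]), 'ft_torque': array([-0.01106667, -0.00046488,  0.02165193]), 'grip_force': 0.0, 'width': 0.08830316213388799} 0.0187
top [[513.41252687   0.         314.66847385]
 [  0.         513.41252687 182.44672982]
 [  0.           0.           1.        ]] [ 2.19671381 -2.1396566   0.12952935] [-0.01968519  0.55130041  1.26005433]
scene [[494.38834916   0.         327.79170051]
 [  0.         494.38834916 204.16939239]
 [  0.           0.           1.        ]] [ 2.24151996  1.14963816 -0.41157538] [-0.31851829 -0.30686004  1.48688446]
```

View pics/top0.png

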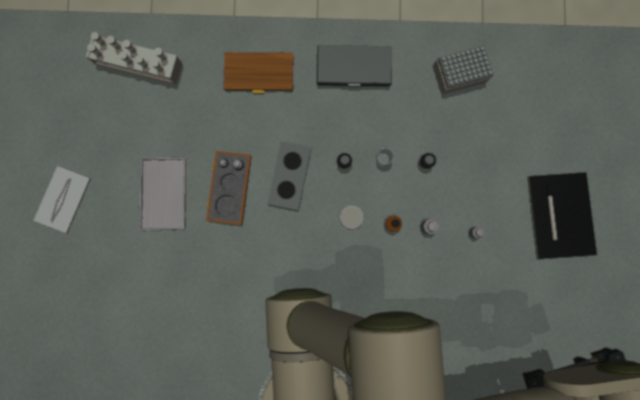

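View pics/scene0.png

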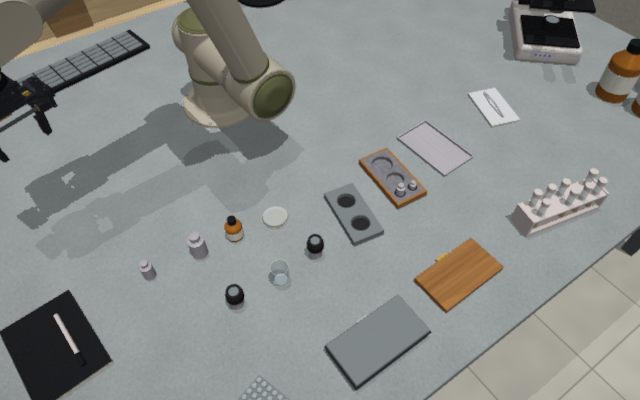

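The top view shows, in pixels: tray (163,194), case wells large (226,205) and small (232,181), holder wells (292,160) and (286,189). The eyepieces are at (344,160) and (428,160), the beaker at (384,158), dish (351,217), bottle (393,223), large weight (430,227) and small weight (476,232).

```bash
cat > h.py <<'E'
from bench import *
import cv2, numpy as np
from scipy.spatial.transform import Rotation as R
def cloud(c):
    h,w=c["range_z"].shape;u,v=np.meshgrid(np.arange(w),np.arange(h));z=c["range_z"];K=c["mtx"]
    p=np.stack([(u-K[0,2])/K[0,0]*z,(v-K[1,2])/K[1,1]*z,z],-1)-c["tvec"]
    return p@cv2.Rodrigues(c["rvec"])[0]
def pix(c,u,v,h):
    Rm=cv2.Rodrigues(c["rvec"])[0];K=c["mtx"]
    d=Rm.T@np.array([(u-K[0,2])/K[0,0],(v-K[1,2])/K[1,1],1]);o=-Rm.T@c["tvec"]
    return o+d*(h-o[2])/d[2]
def rel(p):
    s=state();return R.from_quat(s["orientation"]).inv().apply(np.array(p)-s["tool_pos"])*1000
E
python3 - <<'E'
from h import *
np.set_printoptions(precision=4,suppress=True)
c=read_camera("top");P=cloud(c)
print("cam",-cv2.Rodrigues(c["rvec"])[0].T@c["tvec"])
for n,u,v,h in [("ea",344,160,.058),("eb",428,160,.058),("beaker",384,158,.056),("dish",351,217,.015),("bottle",393,223,.068),("wl",430,227,.072),("ws",476,232,.056)]:
    q=P[v-16:v+17,u-16:u+17].reshape(-1,3);q=q[q[:,2]>.008]
    zt=np.percentile(q[:,2],97) if len(q) else 0
    t=q[q[:,2]>zt-.008]
    if len(t): print(n,pix(c,u,v,h)[:2],"ztop",zt,"top pts",len(t),"mean",t.mean(0),"mid",(t.min(0)+t.max(0))/2,"ext",np.ptp(t,axis=0),"all",(q.min(0)+q.max(0))/2,np.ptp(q,axis=0))
for n,a,b,h in [("tray",(130,150),(197,240),.006),("case",(203,145),(256,230),.012),("holder",(266,137),(316,214),.012)]:
    q=P[a[1]:b[1],a[0]:b[0]].reshape(-1,3);q=q[(q[:,2]>h-(.004 if n=="tray" else 0))&(q[:,2]<.024)]
    r=cv2.minAreaRect((q[:,:2]*1000).astype(np.float32));print(n,len(q),r,np.percentile(q[:,2],[5,50,95]))
    
for n,u,v,h in [("wellL",226,205,.018),("wellS",232,181,.018),("h1",292,160,.018),("h2",286,189,.018)]: print(n,pix(c,u,v,h),P[v,u])
cv2.imwrite("pics/topc.png",cv2.resize(c["img"][130:250,130:330,::-1],None,fx=4,fy=4,interpolation=cv2.INTER_CUBIC))
E
```

```text
cam [0.4087 0.0039 1.3134]
ea [ 0.6064 -0.0761] ztop 0.05928019217271748 top pts 134 mean [ 0.6054 -0.0753  0.0744] mid [ 0.5168 -0.0437  0.6825] ext [0.2161 0.0952 1.2619] all [ 0.5177 -0.0454  0.6693] [0.2179 0.0987 1.2883]
eb [ 0.6121 -0.2843] ztop 0.06269487612572668 top pts 97 mean [ 0.6036 -0.2715  0.1224] mid [ 0.5193 -0.1492  0.684 ] ext [0.2212 0.3064 1.2587] all [ 0.5201 -0.1504  0.6607] [0.2227 0.3087 1.3053]
beaker [ 0.6144 -0.1754] ztop 0.058017230662020455 top pts 50 mean [ 0.6098 -0.1691  0.1296] mid [ 0.5247 -0.0971  0.6817] ext [0.2318 0.202  1.2633] all [ 0.5247 -0.0971  0.6608] [0.2318 0.202  1.3052]
dish [ 0.468  -0.0993] ztop 0.019065161571249135 top pts 377 mean [ 0.468  -0.0981  0.0353] mid [ 0.4537 -0.0618  0.6622] ext [0.0898 0.1314 1.3023] all [ 0.4537 -0.0618  0.6607] [0.0898 0.1314 1.3053]
bottle [ 0.4537 -0.1972] ztop 1.3133794826030714 top pts 9 mean [0.4087 0.0039 1.3134] mid [0.4087 0.0039 1.3134] ext [0. 0. 0.] all [ 0.4419 -0.109   0.6607] [0.0662 0.2258 1.3053]
wl [ 0.4463 -0.2861] ztop 0.0733919087794775 top pts 78 mean [ 0.4479 -0.2814  0.118 ] mi
[... 187 characters left out ...]
34] mid [0.4087 0.0039 1.3134] ext [0. 0. 0.] all [ 0.4297 -0.2096  0.6607] [0.0419 0.4271 1.3053]
tray 1702 ((514.561279296875, 381.4096984863281), (231.24002075195312, 170.2392578125), 2.669482707977295) [0.0022 0.0038 0.01  ]
case 1785 ((535.5151977539062, 215.6525115966797), (94.10504150390625, 180.32626342773438), 85.01653289794922) [0.0133 0.0171 0.0213]
holder 1477 ((570.7622680664062, 60.814483642578125), (79.88247680664062, 165.4659881591797), 79.87842559814453) [0.0133 0.0171 0.0212]
wellL [0.4898 0.2168 0.018 ] [0.4908 0.2194 0.0023]
wellS [0.5511 0.2044 0.018 ] [0.5523 0.2061 0.0067]
h1 [0.6091 0.054  0.018 ] [0.6108 0.0545 0.0065]
h2 [0.5344 0.0669 0.018 ] [0.5355 0.0675 0.0065]
```

View pics/topc.png

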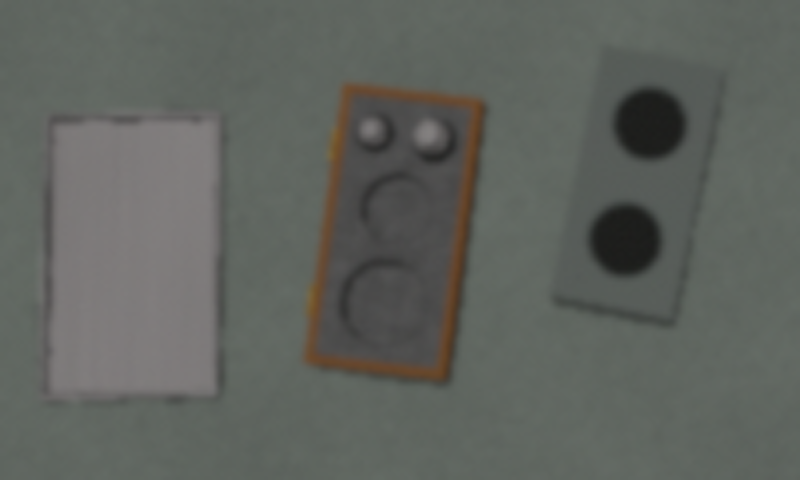

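The crop confirms the case wells at about (226.5,205.5) and (229.5,182). The tray runs from (141.5,159) to (184.5,229), and the holder wells are where I had them. Next I'll refine the positions of the loose things, dropping pixels with no range reading.

```bash
python3 - <<'E'
from h import *
np.set_printoptions(precision=4,suppress=True)
A=np.array
obj=dict(ea=(.606,-.076,.058),eb=(.612,-.282,.058),beaker=(.612,-.175,.056),dish=(.468,-.099,.015),bottle=(.452,-.197,.068),wl=(.446,-.284,.072),ws=(.4375,-.4,.056))
for cam in("top","scene"):
    c=read_camera(cam);P=cloud(c);P[c["range_z"]==0]=-1
    for n,(x,y,h) in obj.items():
        q=P[(np.hypot(P[...,0]-x,P[...,1]-y)<.04)&(P[...,2]>.009)]
        t=q[q[:,2]>h-.007]
        (cx,cy),r=cv2.minEnclosingCircle((q[:,:2]*1000).astype(np.float32))
        if len(t): print(cam,n,len(q),len(t),"top mid",((t.min(0)+t.max(0))/2)[:2],"ext",np.ptp(t,axis=0)[:2],"mean",t.mean(0),"circ",cx,cy,r)
    if cam=="top":
        for u,v in[(142,159),(184.7,159),(184.3,229),(141.5,229)]:print("tray",pix(c,u,v,.01)[:2])
        print("wells",pix(c,226.5,205.5,.018),pix(c,229.5,182,.018))
E
```

```text
top ea 195 139 top mid [ 0.608  -0.0763] ext [0.0331 0.0306] mean [ 0.6081 -0.0767  0.0556] circ 608.6271362304688 -76.65016174316406 19.5778751373291
top eb 207 142 top mid [ 0.6143 -0.2863] ext [0.0327 0.0327] mean [ 0.6143 -0.2867  0.0556] circ 613.7008056640625 -285.8243103027344 19.204805374145508
top beaker 151 48 top mid [ 0.621  -0.1785] ext [0.0393 0.04  ] mean [ 0.6234 -0.1803  0.0544] circ 621.1687622070312 -178.35084533691406 20.80791664123535
top dish 420 420 top mid [ 0.4694 -0.0996] ext [0.0585 0.0564] mean [ 0.4686 -0.0997  0.014 ] circ 469.2854919433594 -99.6261978149414 30.03830909729004
top bottle 250 59 top mid [ 0.4539 -0.2026] ext [0.0196 0.0191] mean [ 0.4539 -0.2025  0.0667] circ 453.7735290527344 -202.47412109375 21.444435119628906
top wl 234 77 top mid [ 0.4502 -0.2931] ext [0.0219 0.0229] mean [ 0.4493 -0.2929  0.0699] circ 449.0455322265625 -293.0388488769531 19.28954315185547
top ws 134 41 top mid [ 0.4379 -0.4118] ext [0.0149 0.0192] mean [ 0.4377 -0.412   0.0533] circ 425.6419677734375 -411.153076171875 25.183618545532227
tray [0.6024 0.4379]
tray [0.60
[... 485 characters left out ...]
0.62   -0.1814  0.0538] circ 619.5808715820312 -181.1480255126953 21.7252254486084
scene dish 400 400 top mid [ 0.4684 -0.1021] ext [0.0615 0.0583] mean [ 0.47   -0.1027  0.0143] circ 468.692626953125 -101.79618072509766 31.570850372314453
scene bottle 373 62 top mid [ 0.4531 -0.2051] ext [0.0247 0.019 ] mean [ 0.455  -0.2059  0.0669] circ 455.7643737792969 -205.3475341796875 21.66220474243164
scene wl 386 87 top mid [ 0.4482 -0.2959] ext [0.0241 0.0229] mean [ 0.4502 -0.2963  0.0702] circ 451.071044921875 -295.71221923828125 19.57159423828125
scene ws 228 52 top mid [ 0.4375 -0.4148] ext [0.0195 0.0164] mean [ 0.4382 -0.4147  0.0545] circ 438.02294921875 -413.3446044921875 15.51131820678711
```

```bash
python3 -m creep '[[0,0,0,0,0,0.125,-1],[0,0,0,0,0,0.25,-1],[0,0,0,0,0,0.309,-1],[0,0,0,0,0,0.309,-1]]'
```

```text
t: 0.58
tool_pos: [0.16, -0.5, 0.2386]
orientation: [1.0, -0.001, -0.0, -0.0]
ft_force: [0.1, -0.4, 0.5]
width: 0.0883
grip_force: 0.0
```

```bash
python3 -m creep '[[278,-87,0,0,0,0,-1],[278,-87,0,0,0,0,-1],[278,-87,0,0,0,0,-1],[278,-87,0,0,0,0,-1],[278,-87,0,0,0,0,-1],[278,-87,0,0,0,0,-1],[278,-87,0,0,0,0,-1],[278,-87,0,0,0,0,-1],[278,-87,0,0,0,0,-1],[278,-87,0,0,0,0,-1]]' && python3 - <<'E'
from h import *
np.set_printoptions(precision=4,suppress=True)
c=read_camera("wrist");P=cloud(c);P[c["range_z"]==0]=-1
cv2.imwrite("pics/w1.png",c["img"][:,:,::-1])
print(c["tvec"],-cv2.Rodrigues(c["rvec"])[0].T@c["tvec"])
for n,(x,y,h) in dict(ws=(.438,-.413,.056),wl=(.449,-.2945,.072),eb=(.614,-.2875,.058)).items():
    q=P[(np.hypot(P[...,0]-x,P[...,1]-y)<.04)&(P[...,2]>.009)&(P[...,2]<.08)];t=q[q[:,2]>h-.007]
    if len(t):print(n,len(t),t.mean(0),((t.min(0)+t.max(0))/2)[:2],np.ptp(t,axis=0))
E
```

```text
t: 1.42
tool_pos: [0.4376, -0.4129, 0.2385]
orientation: [1.0, 0.001, -0.0, -0.0]
ft_force: [-0.1, 0.6, -0.6]
width: 0.088
grip_force: 0.0
[-0.4147  0.3742  0.5222] [ 0.5158 -0.4133  0.3845]
ws 236 [ 0.4382 -0.4147  0.0545] [ 0.4378 -0.415 ] [0.0168 0.0173 0.0068]
wl 504 [ 0.45   -0.297   0.0705] [ 0.4495 -0.2962] [0.0234 0.0237 0.0079]
```

View pics/w1.png

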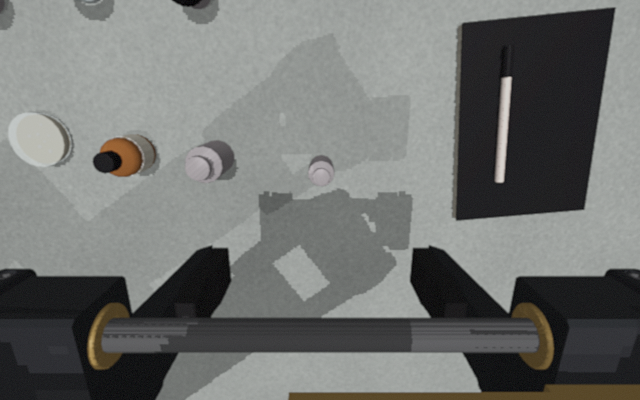

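The wrist view shows the small weight at about (320,170), between the fingers. The wrist and scene cameras agree on its position, so the top camera reads about 2.5 mm too high in y. I'll grasp the small weight now.

```bash
python3 -m creep '[[0,2,40,0,0,0,-0.27],[0,2,80,0,0,0,-0.27],[0,2,120,0,0,0,-0.27],[0,2,160,0,0,0,-0.27],[0,2,190,0,0,0,-0.27],[0,2,210,0,0,0,-0.27],[0,2,222,0,0,0,-0.27],[0,2,223,0,0,0,-0.27],[0,2,223,0,0,0,-0.27],[0,2,223,0,0,0,0.6],[0,2,223,0,0,0,0.6],[0,2,223,0,0,0,0.6],[0,2,223,0,0,0,0.6],[0,2,223,0,0,0,0.6],[0,2,223,0,0,0,0.6],[0,2,223,0,0,0,0.6]]' 25
```

```text
t: 2.8
tool_pos: [0.4382, -0.4149, 0.0164]
orientation: [1.0, 0.0, 0.0, 0.0]
ft_force: [-0.2, 2.8, 5.8]
width: 0.0272
grip_force: 25.0
```

```bash
python3 -m creep '[[0,0,-20,0,0,0,0.6],[0,0,-50,0,0,0,0.6],[0,0,-90,0,0,0,0.6],[0,0,-130,0,0,0,0.6],[0,0,-130,0,0,0,0.6],[0,0,-130,0,0,0,0.6]]' && python3 - <<'E'
from h import *
np.set_printoptions(precision=4,suppress=True)
c=read_camera("scene");P=cloud(c);P[c["range_z"]==0]=-1
u,v=np.meshgrid(np.arange(640),np.arange(400))
for n,m in dict(case=(.5355,.2137,.12),holder=(.5705,.0605,.1)).items():
    q=P[(np.hypot(P[...,0]-m[0],P[...,1]-m[1])<m[2])&(P[...,2]>.012)&(P[...,2]<.024)];q=q[abs(q[:,1]-m[1])<.068]
    print(n,len(q),cv2.minAreaRect((q[:,:2]*1000).astype(np.float32)))
    q2=P[(np.hypot(P[...,0]-m[0],P[...,1]-m[1])<.08)&(P[...,2]<.009)&(P[...,2]>0)&(abs(P[...,1]-m[1])<.03)]
    for wx in ((.489,.549) if n=="case" else (.534,.609)):
        t=q2[abs(q2[:,0]-wx)<.027];print("well",len(t),t.mean(0),((t.min(0)+t.max(0))/2)[:2],np.ptp(t,axis=0)[:2])
print(state()["tool_pos"])
i=c["img"][100:260,310:490,::-1];cv2.imwrite("pics/sc.png",cv2.resize(i,None,fx=4,fy=3.75,interpolation=cv2.INTER_CUBIC))
E
```

```text
t: 3.3
tool_pos: [0.4384, -0.4153, 0.1473]
orientation: [1.0, 0.0, 0.001, 0.002]
ft_force: [-1.0, -0.5, -3.0]
width: 0.0269
grip_force: 25.0
case 1408 ((534.988037109375, 212.673583984375), (95.9607162475586, 183.2555694580078), 85.08535766601562)
well 184 [0.4846 0.2204 0.0053] [0.4856 0.22  ] [0.0453 0.0472]
well 130 [0.5433 0.2151 0.0056] [0.5435 0.2157] [0.037  0.0383]
holder 1435 ((569.4843139648438, 58.96968460083008), (81.9742660522461, 171.2838592529297), 79.93341064453125)
well 166 [0.5278 0.0689 0.0058] [0.5279 0.0689] [0.0411 0.0402]
well 195 [0.6029 0.0559 0.0056] [0.6036 0.0551] [0.0421 0.0432]
[ 0.4378 -0.4145  0.1451]
```

```bash
python3 -m creep '[[111,-624,0,0,0,0,0.6],[111,-624,0,0,0,0,0.6],[111,-624,0,0,0,0,0.6],[111,-624,0,0,0,0,0.6],[111,-624,0,0,0,0,0.6],[111,-624,0,0,0,0,0.6],[111,-624,0,0,0,0,0.6],[111,-624,0,0,0,0,0.6],[111,-624,0,0,0,0,0.6],[111,-624,0,0,0,0,0.6],[111,-624,0,0,0,0,0.6],[111,-624,0,0,0,0,0.6],[111,-624,0,0,0,0,0.6],[111,-624,0,0,0,0,0.6],[111,-624,0,0,0,0,0.6],[111,-624,0,0,0,0,0.6],[111,-624,0,0,0,0,0.6],[111,-624,0,0,0,0,0.6],[111,-624,0,0,0,0,0.6],[111,-624,0,0,0,0,0.6]]' && python3 - <<'E'
from h import *
c=read_camera("wrist");cv2.imwrite("pics/w2.png",c["img"][:,:,::-1])
np.set_printoptions(precision=4,suppress=True)
P=cloud(c);P[c["range_z"]==0]=-1
q=P[(np.hypot(P[...,0]-.535,P[...,1]-.211)<.11)&(P[...,2]>.012)&(P[...,2]<.024)]
print(len(q),cv2.minAreaRect((q[:,:2]*1000).astype(np.float32)));
for x,y in [(.549,.209),(.489,.214)]:
    w=np.array([x,y,.018]);r=cv2.projectPoints(w[None],c["rvec"],c["tvec"],c["mtx"],None)[0];print(r.ravel())
E
```

```text
t: 5.02
tool_pos: [0.5484, 0.2078, 0.1452]
orientation: [1.0, -0.001, -0.001, 0.0]
ft_force: [1.0, -0.1, -2.0]
width: 0.0273
grip_force: 25.0
12798 ((550.1416015625, 179.43789672851562), (159.62908935546875, 145.04367065429688), 84.70121002197266)
[317.7477 191.3725]
[312.4069 255.2468]
```

View pics/w2.png

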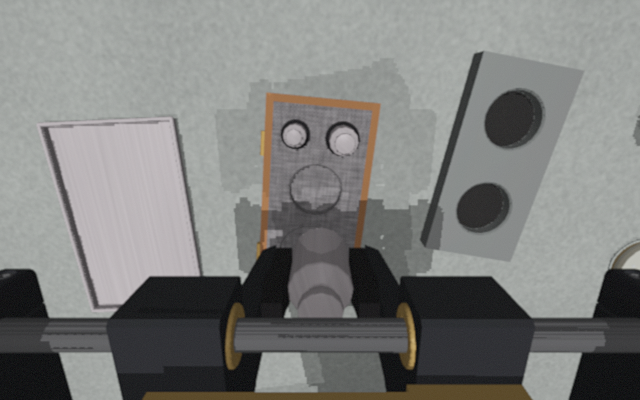

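The wrist view shows the small well at (316,189), against a predicted (318,191). It is therefore about 2 mm further in x and 1.5 mm further in y. Lowering now.

```bash
python3 - <<'E'
from h import *
c=read_camera("wrist")
np.set_printoptions(precision=4,suppress=True)
for n,u,v,h in[("S",316,189,.018),("hfar",514,120,.018),("hnear",483,208,.018),("trTL",41,124,.01),("trTR",174,118,.01),("trBL",96,309,.01)]:print(n,pix(c,u,v,h))
E
python3 -m creep '[[2.5,-2.5,30,0,0,0,0.6],[2.5,-2.5,65,0,0,0,0.6],[2.5,-2.5,95,0,0,0,0.6],[2.5,-2.5,110,0,0,0,0.6],[2.5,-2.5,116,0,0,0,0.6],[2.5,-2.5,119,0,0,0,0.6],[2.5,-2.5,121,0,0,0,0.6],[2.5,-2.5,122,0,0,0,0.6],[2.5,-2.5,123,0,0,0,0.6],[2.5,-2.5,123,0,0,0,0.6]]'
```

```text
S [0.5512 0.2106 0.018 ]
hfar [0.6081 0.0525 0.018 ]
hnear [0.534  0.0664 0.018 ]
trTL [0.6046 0.4367 0.01  ]
trTR [0.6093 0.3267 0.01  ]
trBL [0.4268 0.4277 0.01  ]
t: 5.95
tool_pos: [0.5514, 0.2118, 0.0235]
orientation: [1.0, 0.0, 0.001, -0.0]
ft_force: [0.2, -0.9, -1.9]
width: 0.027
grip_force: 25.0
```

```bash
python3 -m creep '[[0,0,0.5,0,0,0,0.6],[0,0,1,0,0,0,0.6],[0,0,1,0,0,0,0.6],[0,0,1,0,0,0,0.6]]'
```

```text
t: 6.28
tool_pos: [0.5513, 0.2119, 0.0224]
orientation: [1.0, 0.0, 0.0, -0.0]
ft_force: [-1.5, -0.6, 3.9]
width: 0.0271
grip_force: 25.0
```

Contact made, so I release, lift and travel to the large weight.

```bash
python3 -m creep '[[0,0,0,0,0,0,0.1],[0,0,0,0,0,0,0],[0,0,0,0,0,0,0],[0,0,0,0,0,0,0],[0,0,-20,0,0,0,0],[0,0,-60,0,0,0,0],[0,0,-100,0,0,0,0],[0,0,-115,0,0,0,0],[-102,508,-115,0,0,0,-0.4],[-102,508,-115,0,0,0,-0.4],[-102,508,-115,0,0,0,-0.4],[-102,508,-115,0,0,0,-0.4],[-102,508,-115,0,0,0,-0.4],[-102,508,-115,0,0,0,-0.4],[-102,508,-115,0,0,0,-0.4],[-102,508,-115,0,0,0,-0.4],[-102,508,-115,0,0,0,-0.4],[-102,508,-115,0,0,0,-0.4],[-102,508,-115,0,0,0,-0.4],[-102,508,-115,0,0,0,-0.4]]' && python3 -m creep '[[0,0,0,0,0,0,-0.4]]' ; python3 - <<'E'
from h import *
c=read_camera("scene");P=cloud(c);P[c["range_z"]==0]=-1
q=P[(np.hypot(P[...,0]-.551,P[...,1]-.21)<.03)&(P[...,2]>.054)];print(len(q),q.mean(0),np.ptp(q,axis=0))
print(rel([.4495,-.2965,.0175]))
E
```

```text
t: 7.95
tool_pos: [0.4521, -0.2805, 0.1368]
orientation: [1.0, 0.0, 0.0, 0.0]
ft_force: [1.0, 0.2, 0.9]
width: 0.0619
grip_force: 0.0
t: 8.03
tool_pos: [0.4514, -0.2847, 0.1367]
orientation: [1.0, -0.002, 0.0, 0.001]
ft_force: [-0.5, 0.0, 0.1]
width: 0.0616
grip_force: 0.0
37 [0.55040981 0.20946214 0.05941992] [0.02056852 0.01739146 0.01042704]
[ -2.42407132  14.93576343 118.98109752]
```

```bash
python3 -m creep '[[0,0,0,0,0,0,-0.4],[0,0,0,0,0,0,-0.4]]' ; python3 -c "
from h import *
print(rel([.4495,-.2965,.0175]))"
```

```text
t: 8.25
tool_pos: [0.4531, -0.2774, 0.1366]
orientation: [1.0, 0.001, -0.0, -0.0]
ft_force: [-0.8, -0.2, -0.5]
width: 0.0617
grip_force: 0.0
[ -3.61823474  19.10419441 119.10145368]
```

```bash
python3 -m creep '[[-3.5,19,0,0,0,0,-0.4],[-3.5,19,0,0,0,0,-0.4],[-3.5,19,40,0,0,0,-0.4],[-3.5,19,75,0,0,0,-0.4],[-3.5,19,100,0,0,0,-0.4],[-3.5,19,115,0,0,0,-0.4],[-3.5,19,119,0,0,0,-0.4],[-3.5,19,119,0,0,0,-0.4],[-3.5,19,119,0,0,0,-0.4],[-3.5,19,119,0,0,0,0.6],[-3.5,19,119,0,0,0,0.6],[-3.5,19,119,0,0,0,0.6],[-3.5,19,119,0,0,0,0.6],[-3.5,19,119,0,0,0,0.6],[-3.5,19,119,0,0,0,0.6],[-3.5,19,119,0,0,0,0.6]]' 40
```

```text
t: 9.58
tool_pos: [0.4495, -0.2972, 0.0183]
orientation: [1.0, 0.0, 0.0, -0.0]
ft_force: [-0.7, 3.7, 5.6]
width: 0.0368
grip_force: 40.0
```

```bash
python3 -m creep '[[0,0,-15,0,0,0,0.6],[0,0,-45,0,0,0,0.6],[0,0,-85,0,0,0,0.6],[0,0,-120,0,0,0,0.6],[0,0,-120,0,0,0,0.6],[0,0,-120,0,0,0,0.6]]'
```

```text
t: 10.08
tool_pos: [0.4496, -0.2978, 0.1385]
orientation: [1.0, 0.0, 0.001, 0.001]
ft_force: [-0.4, -0.3, -6.2]
width: 0.0369
grip_force: 40.0
```

```bash
python3 -m creep '[[41,-513,0,0,0,0,0.6],[41,-513,0,0,0,0,0.6],[41,-513,0,0,0,0,0.6],[41,-513,0,0,0,0,0.6],[41,-513,0,0,0,0,0.6],[41,-513,0,0,0,0,0.6],[41,-513,0,0,0,0,0.6],[41,-513,0,0,0,0,0.6],[41,-513,0,0,0,0,0.6],[41,-513,0,0,0,0,0.6],[41,-513,0,0,0,0,0.6],[41,-513,0,0,0,0,0.6],[41,-513,0,0,0,0,0.6],[41,-513,0,0,0,0,0.6],[41,-513,0,0,0,0,0.6],[41,-513,0,0,0,0,0.6],[41,-513,0,0,0,0,0.6],[41,-513,0,0,0,0,0.6]]'; python3 - <<'E'
from h import *
c=read_camera("wrist");cv2.imwrite("pics/w3.png",c["img"][:,:,::-1])
for x,y in [(.4905,.215),(.5512,.2106)]:
    w=np.array([x,y,.018]);r=cv2.projectPoints(w[None],c["rvec"],c["tvec"],c["mtx"],None)[0];print(r.ravel())
print(rel([.4905,.215,.0243]))
E
```

```text
t: 11.58
tool_pos: [0.49, 0.2145, 0.1373]
orientation: [1.0, -0.0, -0.0, 0.0]
ft_force: [-0.3, -0.2, -4.7]
width: 0.0372
grip_force: 40.0
[318.60931832 194.19192729]
[324.17131135 118.73415448]
[  0.46403196  -0.36871711 113.19225593]
```

View pics/w3.png

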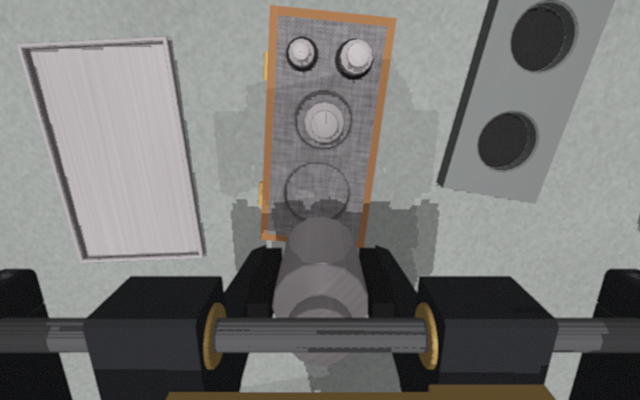

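The small weight stands centred in its well at (323,120). The large well is at (316,191), about 2 mm further in x and y. Lowering with that correction.

```bash
python3 -m creep '[[2,-2,30,0,0,0,0.6],[2,-2,60,0,0,0,0.6],[2,-2,85,0,0,0,0.6],[2,-2,100,0,0,0,0.6],[2,-2,107,0,0,0,0.6],[2,-2,110,0,0,0,0.6],[2,-2,111,0,0,0,0.6],[2,-2,112,0,0,0,0.6],[2,-2,113,0,0,0,0.6],[2,-2,113,0,0,0,0.6],[2,-2,113,0,0,0,0.6]]'
```

```text
t: 12.55
tool_pos: [0.4923, 0.2176, 0.0252]
orientation: [1.0, 0.0, 0.0, -0.0]
ft_force: [-0.0, 1.4, -5.7]
width: 0.0368
grip_force: 40.0
```

```bash
python3 -m creep '[[0,0,0.5,0,0,0,0.6],[0,0,1,0,0,0,0.6],[0,0,1.5,0,0,0,0.6],[0,0,1.5,0,0,0,0.6]]'
```

```text
t: 12.88
tool_pos: [0.4923, 0.2176, 0.0243]
orientation: [1.0, 0.001, 0.0, -0.0]
ft_force: [-3.5, -1.4, 7.2]
width: 0.0369
grip_force: 40.0
```

```bash
python3 -m creep '[[0,0,0,0,0,0,0],[0,0,0,0,0,0,-0.14],[0,0,0,0,0,0,-0.14],[0,0,0,0,0,0,-0.14],[0,0,-20,0,0,0,-0.14],[0,0,-60,0,0,0,-0.14],[0,0,-100,0,0,0,-0.14],[0,0,-115,0,0,0,-0.14],[116,297,-115,0,0,0,-0.4],[116,297,-115,0,0,0,-0.4],[116,297,-115,0,0,0,-0.4],[116,297,-115,0,0,0,-0.4],[116,297,-115,0,0,0,-0.4],[116,297,-115,0,0,0,-0.4],[116,297,-115,0,0,0,-0.4],[116,297,-115,0,0,0,-0.4],[116,297,-115,0,0,0,-0.4],[116,297,-115,0,0,0,-0.4],[116,297,-115,0,0,0,-0.4],[116,297,-115,0,0,0,-0.4]]' && python3 - <<'E'
from h import *
np.set_printoptions(precision=4,suppress=True)
c=read_camera("wrist");P=cloud(c);P[c["range_z"]==0]=-1
for n,(x,y,h) in dict(ea=(.6085,-.0785,.058),dish=(.469,-.101,.015),beaker=(.62,-.18,.056)).items():
    q=P[(np.hypot(P[...,0]-x,P[...,1]-y)<.04)&(P[...,2]>.009)&(P[...,2]<.07)];t=q[q[:,2]>h-.007]
    if len(t):print(n,len(t),t.mean(0),((t.min(0)+t.max(0))/2)[:2],np.ptp(t,axis=0))
c=read_camera("scene");P=cloud(c);P[c["range_z"]==0]=-1
q=P[(np.hypot(P[...,0]-.491,P[...,1]-.216)<.03)&(P[...,2]>.07)];print(len(q),q.mean(0),np.ptp(q,axis=0))
print(rel([.6085,-.079,.019]))
E
```

```text
t: 14.55
tool_pos: [0.608, -0.0781, 0.1383]
orientation: [1.0, 0.001, -0.0, -0.0]
ft_force: [-0.2, 0.8, -0.1]
width: 0.0614
grip_force: 0.0
ea 1700 [ 0.61   -0.0789  0.0566] [ 0.6092 -0.0787] [0.0337 0.0337 0.0093]
dish 724 [ 0.4856 -0.1016  0.0142] [ 0.4696 -0.1021] [0.0596 0.0521 0.0077]
beaker 968 [ 0.6206 -0.1826  0.0542] [ 0.6211 -0.1808] [0.0414 0.0415 0.0097]
59 [0.4938 0.2141 0.0759] [0.0212 0.0227 0.0105]
[  0.3493   0.8683 119.4376]
```

Top points of the large weight reach about 0.078 m, so it is seated. Next, eyepiece a.

```bash
python3 -m creep '[[1,1,40,0,0,0,-0.4],[1,1,75,0,0,0,-0.4],[1,1,100,0,0,0,-0.4],[1,1,115,0,0,0,-0.4],[1,1,119,0,0,0,-0.4],[1,1,119,0,0,0,-0.4],[1,1,119,0,0,0,-0.4],[1,1,119,0,0,0,0.6],[1,1,119,0,0,0,0.6],[1,1,119,0,0,0,0.6],[1,1,119,0,0,0,0.6],[1,1,119,0,0,0,0.6],[1,1,119,0,0,0,0.6],[1,1,119,0,0,0,0.6]]' 15
```

```text
t: 15.82
tool_pos: [0.6096, -0.0804, 0.0198]
orientation: [1.0, 0.0, 0.0, 0.0]
ft_force: [-1.3, 1.3, 6.4]
width: 0.0374
grip_force: 15.0
```

```bash
python3 -m creep '[[0,0,-15,0,0,0,0.6],[0,0,-45,0,0,0,0.6],[0,0,-85,0,0,0,0.6],[0,0,-85,0,0,0,0.6],[0,0,-85,0,0,0,0.6]]'
```

```text
t: 16.23
tool_pos: [0.6101, -0.0807, 0.106]
orientation: [1.0, 0.0, 0.002, 0.001]
ft_force: [-0.0, -0.2, -0.9]
width: 0.0372
grip_force: 15.0
```

```bash
python3 -m creep '[[-2,-133,0,0,0,0,0.6],[-2,-133,0,0,0,0,0.6],[-2,-133,0,0,0,0,0.6],[-2,-133,0,0,0,0,0.6],[-2,-133,0,0,0,0,0.6],[-2,-133,0,0,0,0,0.6],[-2,-133,0,0,0,0,0.6]]'; python3 - <<'E'
from h import *
c=read_camera("wrist");cv2.imwrite("pics/w4.png",c["img"][:,:,::-1])
for x,y in [(.608,.0525),(.534,.0655)]:
    w=np.array([x,y,.018]);r=cv2.projectPoints(w[None],c["rvec"],c["tvec"],c["mtx"],None)[0];print(r.ravel())
print(rel([.608,.0525,.0258]))
E
```

```text
t: 16.82
tool_pos: [0.6071, 0.0512, 0.1035]
orientation: [1.0, -0.0, -0.001, 0.0]
ft_force: [0.3, -0.6, -0.6]
width: 0.0375
grip_force: 15.0
[317.33389448 206.59423844]
[301.27317959 294.63890227]
[ 0.91504528 -1.48445717 77.84972548]
```

View pics/w4.png

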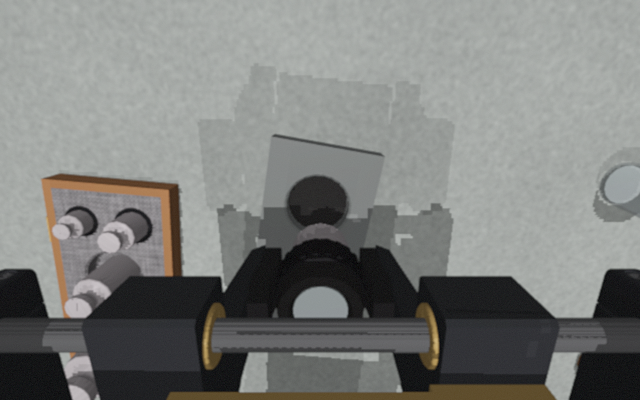

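The far well's rim is centred at about (317.5,205), against a predicted (317,207), so the position is good. Lowering.

```bash
python3 -m creep '[[2,-1.5,30,0,0,0,0.6],[2,-1.5,55,0,0,0,0.6],[2,-1.5,67,0,0,0,0.6],[2,-1.5,73,0,0,0,0.6],[2,-1.5,75,0,0,0,0.6],[2,-1.5,76,0,0,0,0.6],[2,-1.5,77,0,0,0,0.6],[2,-1.5,77.5,0,0,0,0.6],[2,-1.5,78,0,0,0,0.6],[2,-1.5,78,0,0,0,0.6]]'
```

```text
t: 17.7
tool_pos: [0.6094, 0.0541, 0.0267]
orientation: [1.0, 0.0, 0.0, 0.0]
ft_force: [0.7, 0.7, -0.5]
width: 0.0376
grip_force: 15.0
```

```bash
python3 -m creep '[[0,0,0.5,0,0,0,0.6],[0,0,1,0,0,0,0.6],[0,0,1.3,0,0,0,0.6],[0,0,1.3,0,0,0,0.6]]'
```

```text
t: 18.03
tool_pos: [0.6095, 0.0541, 0.0259]
orientation: [1.0, 0.0, 0.0, 0.0]
ft_force: [-2.5, -0.2, 6.3]
width: 0.0374
grip_force: 15.0
```

```bash
python3 -m creep '[[0,0,0,0,0,0,0],[0,0,0,0,0,0,-0.14],[0,0,0,0,0,0,-0.14],[0,0,0,0,0,0,-0.14],[0,0,-20,0,0,0,-0.14],[0,0,-60,0,0,0,-0.14],[0,0,-100,0,0,0,-0.14],[0,0,-110,0,0,0,-0.14],[5,343,-110,0,0,0,-0.4],[5,343,-110,0,0,0,-0.4],[5,343,-110,0,0,0,-0.4],[5,343,-110,0,0,0,-0.4],[5,343,-110,0,0,0,-0.4],[5,343,-110,0,0,0,-0.4],[5,343,-110,0,0,0,-0.4],[5,343,-110,0,0,0,-0.4],[5,343,-110,0,0,0,-0.4],[5,343,-110,0,0,0,-0.4],[5,343,-110,0,0,0,-0.4],[5,343,-110,0,0,0,-0.4]]' && python3 - <<'E'
from h import *
np.set_printoptions(precision=4,suppress=True)
c=read_camera("wrist");P=cloud(c);P[c["range_z"]==0]=-1
q=P[(np.hypot(P[...,0]-.6145,P[...,1]+.289)<.04)&(P[...,2]>.051)&(P[...,2]<.07)];print(len(q),(q.min(0)+q.max(0))/2,np.ptp(q,axis=0))
c=read_camera("scene");P=cloud(c);P[c["range_z"]==0]=-1
q=P[(np.hypot(P[...,0]-.6095,P[...,1]-.054)<.03)&(P[...,2]>.057)];print(len(q),(q.min(0)+q.max(0))/2,np.ptp(q,axis=0))
print(rel([.6145,-.289,.019]))
E
```

```text
t: 19.7
tool_pos: [0.6147, -0.287, 0.1348]
orientation: [1.0, 0.001, -0.0, -0.0]
ft_force: [1.1, 0.3, 1.1]
width: 0.062
grip_force: 0.0
1736 [ 0.6149 -0.2889  0.0555] [0.0336 0.0332 0.0091]
152 [0.6077 0.0523 0.0625] [0.0351 0.0347 0.0109]
[ -0.3687   2.0385 116.1025]
```

```bash
python3 -m creep '[[0,2,40,0,0,0,-0.4],[0,2,75,0,0,0,-0.4],[0,2,100,0,0,0,-0.4],[0,2,112,0,0,0,-0.4],[0,2,116,0,0,0,-0.4],[0,2,116,0,0,0,-0.4],[0,2,116,0,0,0,-0.4],[0,2,116,0,0,0,0.6],[0,2,116,0,0,0,0.6],[0,2,116,0,0,0,0.6],[0,2,116,0,0,0,0.6],[0,2,116,0,0,0,0.6],[0,2,116,0,0,0,0.6],[0,2,116,0,0,0,0.6]]' 15
```

```text
t: 20.97
tool_pos: [0.6147, -0.291, 0.0196]
orientation: [1.0, 0.0, 0.0, 0.0]
ft_force: [-0.9, 2.0, 5.3]
width: 0.0373
grip_force: 15.0
```

```bash
python3 -m creep '[[0,0,-15,0,0,0,0.6],[0,0,-45,0,0,0,0.6],[0,0,-85,0,0,0,0.6],[0,0,-115,0,0,0,0.6],[0,0,-115,0,0,0,0.6],[0,0,-115,0,0,0,0.6]]'
```

```text
t: 21.47
tool_pos: [0.6148, -0.2912, 0.1352]
orientation: [1.0, 0.0, 0.001, 0.001]
ft_force: [-0.5, 0.5, -1.9]
width: 0.0371
grip_force: 15.0
```

```bash
python3 -m creep '[[-80,-358,0,0,0,0,0.6],[-80,-358,0,0,0,0,0.6],[-80,-358,0,0,0,0,0.6],[-80,-358,0,0,0,0,0.6],[-80,-358,0,0,0,0,0.6],[-80,-358,0,0,0,0,0.6],[-80,-358,0,0,0,0,0.6],[-80,-358,0,0,0,0,0.6],[-80,-358,0,0,0,0,0.6],[-80,-358,0,0,0,0,0.6],[-80,-358,0,0,0,0,0.6],[-80,-358,0,0,0,0,0.6],[-80,-358,0,0,0,0,0.6]]'; python3 - <<'E'
from h import *
c=read_camera("wrist");cv2.imwrite("pics/w5.png",c["img"][:,:,::-1])
for x,y in [(.535,.067)]:
    w=np.array([x,y,.018]);r=cv2.projectPoints(w[None],c["rvec"],c["tvec"],c["mtx"],None)[0];print(r.ravel())
print(rel([.535,.067,.0256]))
E
```

```text
t: 22.55
tool_pos: [0.5342, 0.0659, 0.1331]
orientation: [1.0, -0.0, -0.001, 0.0]
ft_force: [0.1, -0.3, -0.5]
width: 0.0377
grip_force: 15.0
[317.90916121 195.18825373]
[  0.84293039  -1.11513627 107.72007594]
```

View pics/w5.png

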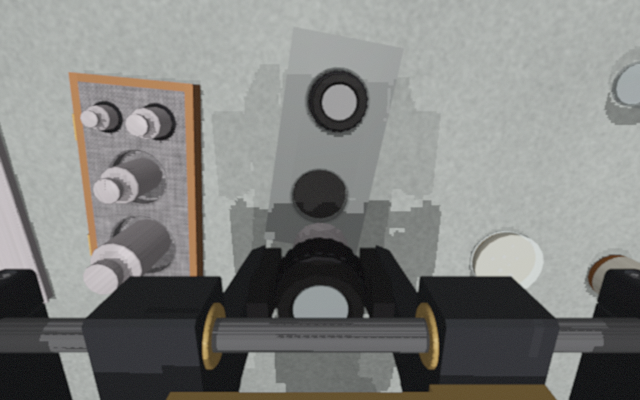

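Eyepiece a stands in the far well at (338,100). The near well is at (319,194), against a predicted (318,195). Lowering.

```bash
python3 -m creep '[[1.5,-1,35,0,0,0,0.6],[1.5,-1,70,0,0,0,0.6],[1.5,-1,92,0,0,0,0.6],[1.5,-1,102,0,0,0,0.6],[1.5,-1,105,0,0,0,0.6],[1.5,-1,106,0,0,0,0.6],[1.5,-1,107,0,0,0,0.6],[1.5,-1,107.5,0,0,0,0.6],[1.5,-1,108,0,0,0,0.6],[1.5,-1,108.5,0,0,0,0.6],[1.5,-1,109,0,0,0,0.6],[1.5,-1,109,0,0,0,0.6]]'
```

```text
t: 23.6
tool_pos: [0.536, 0.0681, 0.0256]
orientation: [1.0, 0.0, 0.0, 0.0]
ft_force: [-0.7, 0.4, 5.3]
width: 0.0373
grip_force: 15.0
```

```bash
python3 -m creep '[[0,0,0,0,0,0,0],[0,0,0,0,0,0,-0.1],[0,0,0,0,0,0,-0.1],[0,0,0,0,0,0,-0.1],[0,0,-20,0,0,0,-0.1],[0,0,-60,0,0,0,-0.1],[0,0,-100,0,0,0,-0.1],[-67,170,-110,0,0,-0.12,-1],[-67,170,-110,0,0,-0.24,-1],[-67,170,-110,0,0,-0.36,-1],[-67,170,-110,0,0,-0.48,-1],[-67,170,-110,0,0,-0.6,-1],[-67,170,-110,0,0,-0.72,-1],[-67,170,-110,0,0,-0.84,-1],[-67,170,-110,0,0,-0.96,-1],[-67,170,-110,0,0,-1.08,-1],[-67,170,-110,0,0,-1.2,-1],[-67,170,-110,0,0,-1.32,-1],[-67,170,-110,0,0,-1.44,-1],[-67,170,-110,0,0,-1.56,-1]]' && python3 -m creep '[[0,0,0,0,0,-0.011,-1],[0,0,0,0,0,-0.011,-1]]'; python3 - <<'E'
from h import *
np.set_printoptions(precision=4,suppress=True)
c=read_camera("wrist");P=cloud(c);P[c["range_z"]==0]=-1;cv2.imwrite("pics/w6.png",c["img"][:,:,::-1])
q=P[(np.hypot(P[...,0]-.469,P[...,1]+.102)<.04)&(P[...,2]>.01)&(P[...,2]<.03)];print(len(q),(q.min(0)+q.max(0))/2,np.ptp(q,axis=0),cv2.minEnclosingCircle((q[:,:2]*1000).astype(np.float32)))
c=read_camera("scene");P=cloud(c);P[c["range_z"]==0]=-1
q=P[(np.hypot(P[...,0]-.535,P[...,1]-.067)<.03)&(P[...,2]>.057)];print(len(q),(q.min(0)+q.max(0))/2,np.ptp(q,axis=0))
print(rel([.469,-.102,.0035]),state()["joints"])
E
```

```text
t: 25.27
tool_pos: [0.4688, -0.102, 0.1349]
orientation: [0.711, 0.704, -0.0, -0.0]
ft_force: [0.1, 0.1, 0.1]
width: 0.0886
grip_force: 0.0
t: 25.43
tool_pos: [0.4688, -0.102, 0.1349]
orientation: [0.71, 0.704, -0.0, -0.0]
ft_force: [-0.3, -0.3, -0.1]
width: 0.0881
grip_force: 0.0
3909 [ 0.4691 -0.1012  0.0138] [0.059  0.0591 0.0074] ((469.14569091796875, -101.32939910888672), 29.97411346435547)
139 [0.5344 0.0655 0.062 ] [0.0348 0.0325 0.0099]
[ -0.0252   0.2246 131.3917] [-0.4591  0.3288  1.7699  0.      1.0429 -0.4506]
```

View pics/w6.png

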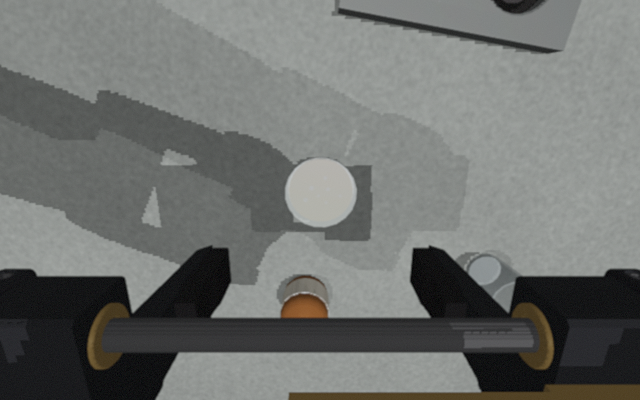

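The dish at (320,192) is centred between the fingers, and the bottle is clear of the gripper body. Grasping the dish.

```bash
python3 -m creep '[[0,0,40,0,0,0,-1],[0,0,75,0,0,0,-1],[0,0,105,0,0,0,-1],[0,0,122,0,0,0,-1],[0,0,128,0,0,0,-1],[0,0,130.5,0,0,0,-1],[0,0,130.5,0,0,0,-1],[0,0,130.5,0,0,0,-1],[0,0,130.5,0,0,0,0],[0,0,130.5,0,0,0,0],[0,0,130.5,0,0,0,0],[0,0,130.5,0,0,0,0],[0,0,130.5,0,0,0,0],[0,0,130.5,0,0,0,0],[0,0,130.5,0,0,0,0],[0,0,130.5,0,0,0,0]]' 8
```

```text
t: 26.87
tool_pos: [0.4689, -0.102, 0.0047]
orientation: [0.709, 0.705, 0.0, 0.0]
ft_force: [-1.2, 1.3, 5.2]
width: 0.0596
grip_force: 8.0
```

```bash
python3 -m creep '[[0,0,-5,0,0,0,0],[0,0,-20,0,0,0,0],[0,0,-50,0,0,0,0],[0,0,-90,0,0,0,0],[0,0,-115,0,0,0,0],[0,0,-115,0,0,0,0],[0,0,-115,0,0,0,0]]'
```

```text
t: 27.45
tool_pos: [0.4691, -0.1021, 0.1202]
orientation: [0.709, 0.705, 0.0, 0.001]
ft_force: [0.2, -0.7, -1.4]
width: 0.0594
grip_force: 8.0
```

```bash
python3 -m creep '[[479,47,0,0,0,0,0],[479,47,0,0,0,0,0],[479,47,0,0,0,0,0],[479,47,0,0,0,0,0],[479,47,0,0,0,0,0],[479,47,0,0,0,0,0],[479,47,0,0,0,0,0],[479,47,0,0,0,0,0],[479,47,0,0,0,0,0],[479,47,0,0,0,0,0],[479,47,0,0,0,0,0],[479,47,0,0,0,0,0],[479,47,0,0,0,0,0],[479,47,0,0,0,0,0],[479,47,0,0,0,0,0],[479,47,0,0,0,0,0],[479,47,0,0,0,0,0]]'; python3 - <<'E'
from h import *
c=read_camera("wrist");cv2.imwrite("pics/w7.png",c["img"][:,:,::-1])
print(rel([.516,.377,.0067]))
E
```

```text
t: 28.87
tool_pos: [0.5184, 0.3756, 0.1193]
orientation: [0.709, 0.705, -0.0, -0.0]
ft_force: [-1.0, 0.2, 0.3]
width: 0.0597
grip_force: 8.0
[  1.25315371  -2.48168177 112.76312919]
```

View pics/w7.png

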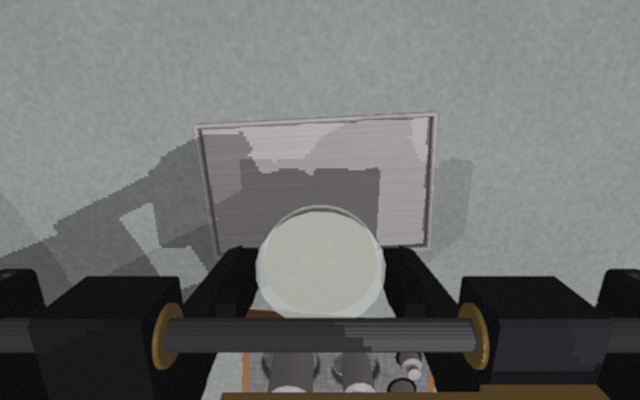

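The tray spans columns 197–437 and the dish is centred over it at (320,263). Lowering.

```bash
python3 -m creep '[[1,-1,35,0,0,0,0],[1,-1,70,0,0,0,0],[1,-1,95,0,0,0,0],[1,-1,105,0,0,0,0],[1,-1,109,0,0,0,0],[1,-1,110,0,0,0,0],[1,-1,111,0,0,0,0],[1,-1,112,0,0,0,0],[1,-1,112.5,0,0,0,0],[1,-1,113,0,0,0,0],[1,-1,113,0,0,0,0]]'
```

```text
t: 29.83
tool_pos: [0.5174, 0.3778, 0.0069]
orientation: [0.709, 0.705, 0.0, 0.0]
ft_force: [0.2, -0.3, 0.6]
width: 0.0595
grip_force: 8.0
```

```bash
python3 -m creep '[[0,0,0.5,0,0,0,0],[0,0,1,0,0,0,0],[0,0,1,0,0,0,0]]'; python3 -m creep '[[0,0,0,0,0,0,-0.6],[0,0,0,0,0,0,-0.75],[0,0,0,0,0,0,-0.75],[0,0,0,0,0,0,-0.75],[0,0,-15,0,0,0,-0.75],[0,0,-50,0,0,0,-0.75],[0,0,-90,0,0,0,-0.75],[0,0,-130,0,0,0,-0.75],[0,0,-200,0,0,0,-0.75],[0,0,-200,0,0,0,-0.75],[-60,0,-200,0,0,0,-0.75],[-60,0,-200,0,0,0,-0.75],[-60,0,-200,0,0,0,-0.75]]'; python3 - <<'E'
from h import *
np.set_printoptions(precision=4,suppress=True)
c=read_camera("scene");P=cloud(c);P[c["range_z"]==0]=-1;cv2.imwrite("pics/s9.png",c["img"][:,:,::-1])
for n,(x,y,h) in dict(dish=(.517,.378,.017),ea=(.608,.0525,.064),eb=(.535,.066,.064),ws=(.551,.21,.062),wl=(.491,.2155,.078),beaker=(.6205,-.181,.056),bottle=(.455,-.205,.068)).items():
    q=P[(np.hypot(P[...,0]-x,P[...,1]-y)<.035)&(P[...,2]>h-.007)&(P[...,2]<h+.02)];print(n,len(q),(q.min(0)+q.max(0))/2,np.ptp(q,axis=0))
E
```

```text
t: 30.08
tool_pos: [0.5174, 0.3779, 0.0066]
orientation: [0.709, 0.705, 0.0, 0.0]
ft_force: [-3.2, -1.9, 8.4]
width: 0.0597
grip_force: 8.0
t: 31.17
tool_pos: [0.5173, 0.315, 0.2061]
orientation: [0.71, 0.704, 0.0, 0.0]
ft_force: [-0.0, 0.7, -0.2]
width: 0.0773
grip_force: 0.0
dish 291 [0.5159 0.3782 0.0161] [0.0612 0.0611 0.0114]
ea 154 [0.6083 0.0525 0.0616] [0.0339 0.0356 0.0092]
eb 138 [0.5365 0.0658 0.0625] [0.0329 0.0332 0.0105]
ws 37 [0.5495 0.2092 0.0595] [0.019  0.0181 0.0056]
wl 53 [0.4928 0.2162 0.076 ] [0.024  0.0215 0.008 ]
beaker 100 [ 0.6203 -0.1812  0.0544] [0.0431 0.0414 0.0103]
bottle 64 [ 0.4542 -0.2055  0.067 ] [0.0217 0.019  0.0118]
```

View pics/s9.png

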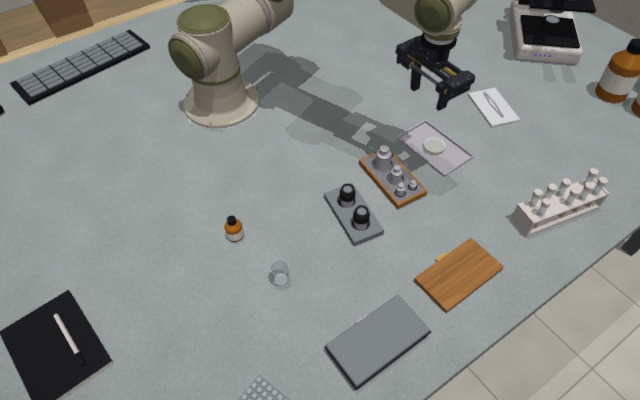

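The scene view shows all five things in place: weights at (383,158) and (396,175), eyepieces at (347,195) and (361,216), dish in the tray at (434,147). The beaker and bottle have not moved, and the gripper is clear of everything.

```bash
python3 -c "
from bench import hand_in
print(hand_in())"
```

```text
the job is handed in; nothing more can be done
None
```

I put all five things away and handed the job in at about 31 s; the last camera check showed each one seated in its place and the beaker and bottle unmoved, but `hand_in()` returned no verdict.

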